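Lock the mill cup onto its base

ROBOT

A 7-joint arm with a two-finger parallel gripper is mounted at the origin on the work surface. World frame = base frame: x ahead of the robot, y to its left, z up, the work surface at z = 0. Lengths are in m, angles in rad, forces in N, time in s.
With the tool pointing down it reaches from about 0.4 to 0.9 m from the base axis. Payload 5.5 kg.
Tool frame: the origin (TCP) lies midway between the tips of the shut fingers; the grasp point (between the pads) lies 19 mm behind it; z points along the fingers, y is the direction in which the jaws open and shut (so a half turn about z gives the same grasp; the last joint's range is limited). The gripper opens to 92 mm and grips with 3 to 60 N. Pads are 19 mm wide; open, the fingers measure 130 mm over their backs; the gripper's body (75 mm by 190 mm) begins 47 mm behind the grasp point.
Start: joints at [-0.996, 0.501, -0.427, 1.55, 0.221, 1.138, -0.21], TCP at [0.199, 0.619, 0.227] pointing down, gripper open.
Joint ranges: [-2.88, 2.88], [-0.31, 2.03], [-1.54, 1.56], [0.2, 2.42], [-1.41, 4.55], [0.19, 2.02], [-2.57, 2.57]. Speed limits (rad/s): [2.57, 2.57, 3.14, 3.14, 3.14, 3.14, 3.14].

INTERFACE

Orientations are given as a unit quaternion [w, x, y, z].
In Python, from bench import monitor, vision, env gives the robot as it stands.
- The arm moves only by the tool play_rows, never from a script. Its argument "increments" is a list of rows, each an object of numbers: "claw": the opening, from 0 (shut) to 1 (fully open); "dx", "dy", "dz": the shift along the tool's x, y, z in m; "rx", "ry", "rz": the turn, a rotation vector about the tool's x, y, z in rad. A call has exactly 10 rows; each row shifts and turns the commanded pose from where the row before left it, along the tool's axes as they then stand; what a row does not reach is not made up. A row lasts 1/12 s, in which the tool goes at most 41.7 mm and 7.16 degrees, less where a joint would pass 70% of its speed; a pose out of reach is approached as far as the arm can. A call is refused whole if a number of a shift passes 0.0417 or a number of a turn 0.125, either way. A call with a gripper value outside its range is refused whole. The fingers move at their own pace and stop on an object; "grip_force" is the grip in N (left out, the last holds). Time passes only in rows, so rows that do not move let the fingers close, or fill a call up. It gives the time, the measured TCP pose, the force and the opening at its end, in the units of the state.
- monitor.get_state(): the state, without advancing time (a new reading comes with each control period).
- vision.read_camera(name): name is "scene" or "top" or "wrist"; returns the picture (400x640x3 uint8, red, green, blue); there is no depth.
- vision.camera_model(name): a dict with "camera_matrix" (3x3 intrinsics, pixels), "pose" (4x4, takes a point from camera to world coordinates). Camera axes: x right, y down, z forward; pixel columns grow to the right and rows downward; lengths in m; the calibration is good to about 2 mm. A picture is of the moment at which its call begins: read the wrist's pose just before it. camera_model takes no time and is no camera call; for the wrist camera it gives the pose at the moment of the call.
- env.sign_off(): hands the job in, once; it reports no verdict.
The state is a dict: "time_s": time; "joint_positions": joint angles; "joint_velocities": joint speeds; "effort": joint torques, N m; "tcp_pos": TCP position; "tool_rot": TCP orientation; "ft_force": force on the tool from outside, world axes, zero at the start; "torque": the same for the moment, N m; "grip_width": finger opening in m.
Only numpy, scipy, OpenCV 4.12 (cv2) and the standard library are available. Lean on these libraries where they do the work, as an engineer would, in place of code of your own. Each camera call takes 0.05 s, during which the arm holds its last target.

TASK

Pick up the steel mill cup by its bar grip, set it upright into the collar on the black mill base so that both lugs drop into the slots, then press it gently down against the spring and twist it clockwise about a quarter turn until it clicks locked. Do not force it at any point, let go at the end, and leave the other things on the counter alone.

Things in the scene. Friction and masses are not known exactly. Their poses are not given: they have to be found in the camera images.
- cup: Loose steel mill cup standing upright, 112 mm tall, 0.18 to 0.35 kg. Origin: centre of its underside, z up. Aluminium skirt, radius 30 mm, up to 24 mm, its lower edge bevelled 3.5 mm; steel body, radius 36 mm, from 24 to 84 mm. The cup is the same after a half turn about z.
- cup_grip (a point): Middle of the cup's black bar grip, on the cup's axis 97.5 mm above its underside. The bar is 56 mm long along the cup's x (in line with the lugs), 22 mm wide along y, and stands from 84 to 112 mm above the underside.
- cup_lugs (a point): Point on the cup's axis midway between its two orange lugs, 9 mm above the underside. The lugs stand out of the skirt on the cup's +x and -x sides, out to radius 38 mm, 12 mm wide, from 6 to 12 mm above the underside.
- base: Fixed black round mill base, largest radius 75 mm, 112 mm tall with its collar; a red button on its front (-x). Origin: centre of its underside, z up. Its aluminium collar, on the same axis, stands from 90 to 112 mm, outer radius 50 mm, opening radius 32 mm, lip 6 mm thick.
- collar_top (a point): Centre of the collar's mouth. Two slots, 17 mm wide, out to radius 41 mm, blue dots, lie opposite each other near the base's +x and -x, but the collar is clamped turned by up to 0.35 rad either way: unreported, to be seen or felt. Lugs have 0.07 rad play in them; elsewhere they rest on this top, cup underside 106 mm above the base's underside. Axes as the base.
- coupling_top (a point): Top of the rubber coupling in the collar, 99 mm above the base's underside: the cup's underside stops here when the lugs drop into the slots. It is on a spring: 6 N to start, 0.8 N more per mm, bottoming at 8.5 mm (13 N). With the cup's underside under 94 mm the lugs are below the lip and the cup turns, clockwise from above only.
- locked_height (a point): Where the centre of the cup's underside lies when locked, 97 mm above the base's underside. The lugs turn 80 degrees clockwise from the slots to reach the notches (red dots), a hard stop is at 84 degrees; when pressure is eased there, the spring lifts the cup 3 mm into the notches with a click. Axes as the base.
- sugar: Loose white sugar bowl, 72 mm wide, 65 mm tall; origin: centre of its underside. To be left alone.
- mug_a: Loose white mug, 72 mm wide, 62 mm tall, handle on its +y side; origin: centre of its underside. To be left alone.
- mug_b: Loose blue mug, 72 mm wide, 62 mm tall, handle on its +y side; origin: centre of its underside. To be left alone.
- pitcher: Loose steel milk pitcher, 84 mm wide, 95 mm tall, handle on its +y side; origin: centre of its underside. To be left alone.
- tamper: Loose steel tamper, 58 mm wide, 85 mm tall; origin: centre of its underside. To be left alone.
- spoon: Loose spoon lying along its x axis, origin at its middle. To be left alone.
There are look-alikes about, which are no part of the job. What is shaped like the cup but purple is not meant. Leave any pink look-alike of the base alone.

How it is judged:
By the outcome, as a careful person would: the job done as asked, in the order asked, and still so for the second after the job is handed in, with the robot touching nothing.
It also fails if it takes over 72 s, if anything falls off the work surface, if the arm or the gripper's body presses on something with over 40 N, if the wrist force passes 120 N, or if a joint passes its speed limit or range.

## Working session

There is one attempt and no reset: what is moved stays moved. The work goes in short steps, Python scripts to look and compute and a tool call to move; the robot and the scene stay as the last step left them, time stands still between calls to the robot, and variables do not carry over. Pictures are saved under pics/ and viewed, and the job is handed in when it is done.

Besides the shell and the picture viewer there is one more tool, called after "Emit:" as name([rows], argument=value, ...), one row to a line, values as JSON. play_rows: Moves the arm, as the interface text tells. Its arguments: {"type":"object","properties":{"increments":{"type":"array","items":{"type":"object","properties":{"claw":{"type":"number"},"dx":{"type":"number"},"dy":{"type":"number"},"dz":{"type":"number"},"rx":{"type":"number"},"ry":{"type":"number"},"rz":{"type":"number"}}}},"grip_force":{"type":"number"}},"required":["increments"]}

```bash
ls; mkdir -p pics; python3 - <<'E'
from bench import monitor, vision, env
import cv2
s=monitor.get_state(); print({k:s[k] for k in('time_s','tcp_pos','tool_rot','ft_force','grip_width')})
for n in('scene','top','wrist'):
    m=vision.camera_model(n); print(n,m)
    cv2.imwrite(f'pics/{n}0.png',vision.read_camera(n)[:,:,::-1])
E
```

```text
pics
{'time_s': 0.0, 'tcp_pos': array([0.19921032, 0.6179787 , 0.22567857]), 'tool_rot': array([-1.83395629e-04,  1.55218061e-01,  9.87879745e-01, -9.63570425e-04]), 'ft_force': array([ 0.1151941 ,  0.16618753, -0.57871243]), 'grip_width': 0.09171196082010157}
scene {'camera_matrix': array([[486.56957922,   0.        , 320.26541993],
       [  0.        , 486.56957922, 204.10174721],
       [  0.        ,   0.        ,   1.        ]]), 'pose': array([[ 0.72287457,  0.38868523, -0.5712934 ,  1.33191232],
       [ 0.69059892, -0.37897387,  0.6159967 , -0.88930841],
       [ 0.02292355, -0.83982296, -0.54237617,  0.89030877],
       [ 0.        ,  0.        ,  0.        ,  1.        ]])}
top {'camera_matrix': array([[385.88485802,   0.        , 318.32927445],
       [  0.        , 385.88485802, 204.65683185],
       [  0.        ,   0.        ,   1.        ]]), 'pose': array([[ 0.02716433, -0.9900792 ,  0.1378596 ,  0.33858904],
       [-0.9996075 , -0.02595886,  0.01053496, -0.01620309],
       [-0.00685177, -0.13809167, -0.99039575,  1.2673372 ],
       [ 0.        ,  0.        ,  0.        ,  1.        ]])}
wrist {'camera_matrix': array([[310.77846617,   0.        , 315.14460907],
       [  0.        , 310.77846617, 203.65619655],
       [  0.        ,   0.        ,   1.        ]]), 'pose': array([[ 0.30696134,  0.90644109,  0.29006772,  0.12012807],
       [ 0.95172039, -0.29179827, -0.09529992,  0.64338862],
       [-0.00174251,  0.30531675, -0.95224926,  0.38436315],
       [ 0.        ,  0.        ,  0.        ,  1.        ]])}
```

View pics/top0.png

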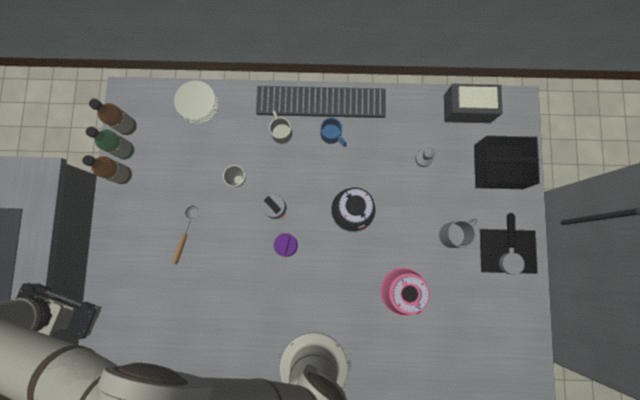

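View pics/scene0.png

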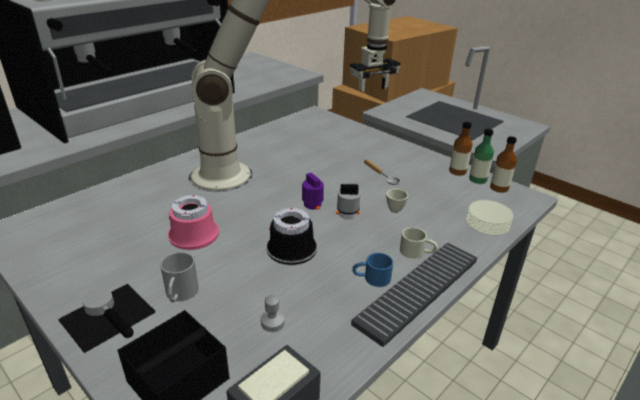

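View pics/wrist0.png

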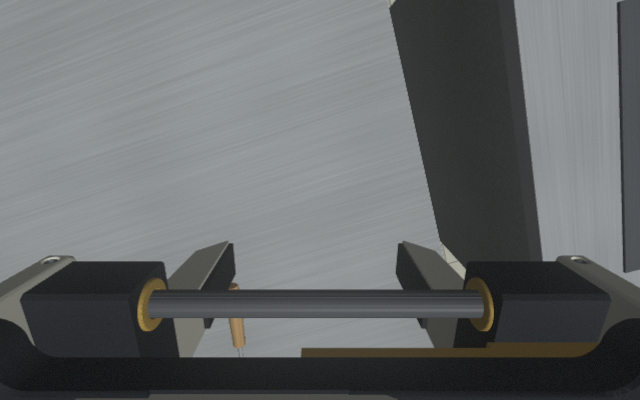

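Top view: the steel cup with the black bar is at about (274,207) and its purple look-alike at (286,245). The black base is at (353,208) and the pink look-alike at (409,293). The steel cup and the black base fit the description. I'll confirm in an enlarged crop.

```bash
python3 - <<'E'
import cv2,numpy as np
a=cv2.imread('pics/top0.png')[165:265,240:400]
b=cv2.imread('pics/scene0.png')[160:270,255:415]
a=cv2.resize(a,None,fx=5,fy=5,interpolation=cv2.INTER_CUBIC)
b=cv2.resize(b,None,fx=5,fy=5,interpolation=cv2.INTER_CUBIC)
cv2.imwrite('pics/ca.png',a);cv2.imwrite('pics/cb.png',b)
E
```

```text
(no output)
```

View pics/ca.png

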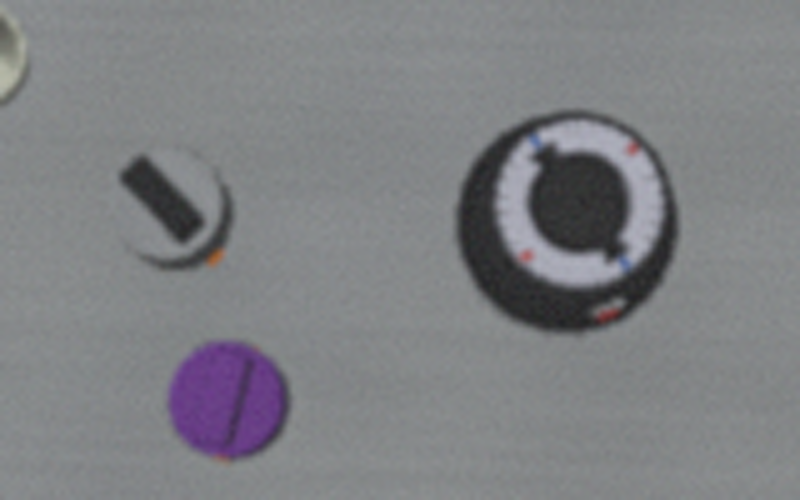

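View pics/cb.png

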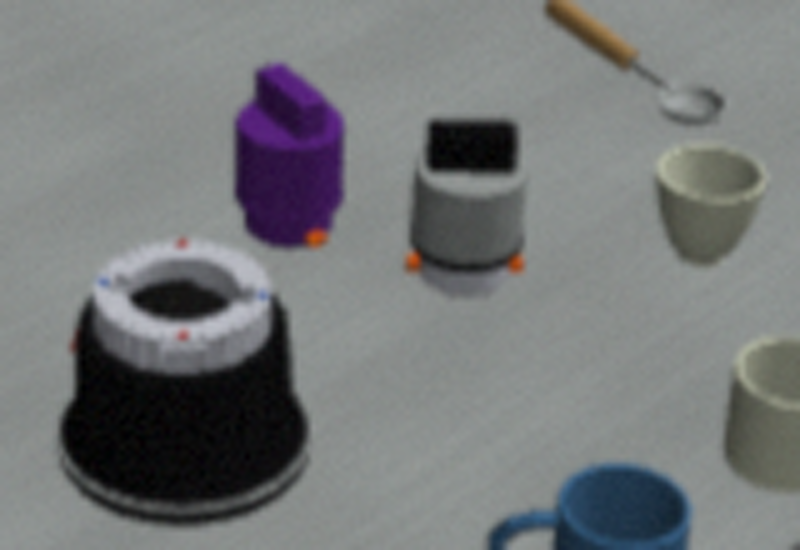

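```bash
cat > h.py <<'E'
import numpy as np,cv2
from bench import monitor,vision,env
def ray(m,uv,z):
    K=np.array(m['camera_matrix']);P=np.array(m['pose'])
    d=P[:3,:3]@np.linalg.inv(K)@np.array([uv[0],uv[1],1.]);o=P[:3,3]
    return o+d*(z-o[2])/d[2]
def proj(m,p):
    K=np.array(m['camera_matrix']);P=np.array(m['pose'])
    c=P[:3,:3].T@(np.asarray(p,float)-P[:3,3]);c=K@c;return c[:2]/c[2]
def st():
    s=monitor.get_state()
    from scipy.spatial.transform import Rotation as R
    q=s['tool_rot'];M=R.from_quat([q[1],q[2],q[3],q[0]]).as_matrix()
    return s,M
E
python3 - <<'E'
from h import *
m=vision.camera_model('top')
f=lambda c:((c[0]+.5)/5-.5+240,(c[1]+.5)/5-.5+165)
bar=[(142,153),(205,221),(184,245),(120,179)]
B=np.array([ray(m,f(c),.112) for c in bar]);print(B,B.mean(0))
d=B[1]-B[0]+B[2]-B[3];print('bar yaw',np.arctan2(d[1],d[0]))
D=np.array([ray(m,f(c),.112) for c in[(536,141),(626,264),(633,148),(527,256)]]);print(D,D[:2].mean(0),D[2:].mean(0))
d=D[0]-D[1];print('slot yaw',np.arctan2(d[1],d[0]));d=D[2]-D[3];print('notch',np.arctan2(d[1],d[0]))
s,M=st();print(M)
E
```

```text
[[0.5243821  0.1496319  0.112     ]
 [0.48378983 0.10966985 0.112     ]
 [0.46887444 0.12174613 0.112     ]
 [0.50808149 0.16225323 0.112     ]] [0.49628196 0.13582528 0.112     ]
bar yaw -2.352015142531232
[[ 0.53798631 -0.08929303  0.112     ]
 [ 0.46439914 -0.14464243  0.112     ]
 [ 0.53521084 -0.14813606  0.112     ]
 [ 0.46766473 -0.08507258  0.112     ]] [ 0.50119273 -0.11696773  0.112     ] [ 0.50143779 -0.11660432  0.112     ]
slot yaw 0.6448826768598752
notch -0.7510908729848208
[[-9.51787655e-01  3.06757259e-01 -4.94070967e-04]
 [ 3.06757652e-01  9.51786684e-01 -1.36035193e-03]
 [ 5.29523398e-05 -1.44632622e-03 -9.99998953e-01]]
```

The crop confirms it: steel cup with black bar and orange lugs, and black base with blue slot dots and red notch dots. I'll move above the cup, translating first and then turning.

Emit:
play_rows([
  {"dx":-0.0215,"dy":-0.0184,"claw":0.7},
  {"dx":-0.0215,"dy":-0.0184},
  {"dx":-0.0215,"dy":-0.0184},
  {"dx":-0.0215,"dy":-0.0184},
  {"dx":-0.0215,"dy":-0.0184},
  {"dx":-0.0215,"dy":-0.0184},
  {"dx":-0.0215,"dy":-0.0184},
  {"dx":-0.0215,"dy":-0.0184},
  {"dx":-0.0215,"dy":-0.0184},
  {"dx":-0.0215,"dy":-0.0184},
])

```text
invalid input
```

Emit:
play_rows([
  {"dx":-0.0215,"dy":-0.0184},
  {"dx":-0.0215,"dy":-0.0184},
  {"dx":-0.0215,"dy":-0.0184},
  {"dx":-0.0215,"dy":-0.0184},
  {"dx":-0.0215,"dy":-0.0184},
  {"dx":-0.0215,"dy":-0.0184},
  {"dx":-0.0215,"dy":-0.0184},
  {"dx":-0.0215,"dy":-0.0184},
  {"dx":-0.0215,"dy":-0.0184},
  {"dx":-0.0215,"dy":-0.0184},
])

```text
invalid input
```

Emit:
play_rows([
  {"rz":0.1},
  {"rz":0.1},
  {"rz":0.1},
  {"rz":0.1},
  {"rz":0.1},
  {"rz":0.1},
  {"rz":0.1},
  {"rz":0.1},
  {"rz":0.1},
  {"rz":0.1},
])

```text
invalid input
```

Emit:
play_rows([
  {"rz":0.11},
  {"rz":0.11},
  {"rz":0.11},
  {"rz":0.11},
  {"rz":0.11},
  {"rz":0.11},
  {"rz":0.11},
  {"rz":0.11},
  {"rz":0.11},
  {"rz":0.05},
])

```text
invalid input
```

```bash
python3 - <<'E'
from h import *
s,M=st();print(s['time_s'],s['tcp_pos'],M,s['joint_positions'],s['ft_force'])
m=vision.camera_model('wrist');print(m['pose'])
im=vision.read_camera('wrist')[:,:,::-1];cv2.imwrite('pics/w1.png',im)
im=vision.read_camera('top')[:,:,::-1];cv2.imwrite('pics/t1.png',im)
E
```

```text
0.15 [0.19926352 0.61814997 0.22592396] [[-9.51787655e-01  3.06757259e-01 -4.94070967e-04]
 [ 3.06757652e-01  9.51786684e-01 -1.36035193e-03]
 [ 5.29523398e-05 -1.44632622e-03 -9.99998953e-01]] [-0.99581058  0.50161691 -0.42682352  1.55121453  0.22080463  1.13825528
 -0.21033702] [-0.48359444  0.96602629  0.49360865]
[[ 0.30696478  0.90641707  0.29013914  0.12013356]
 [ 0.95171971 -0.29187518 -0.09507087  0.6434453 ]
 [-0.00148945  0.30531455 -0.95225039  0.38449599]
 [ 0.          0.          0.          1.        ]]
```

View pics/w1.png

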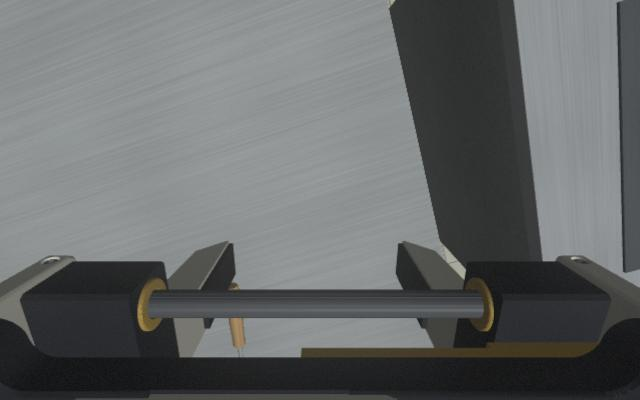

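The calls were refused and the arm hasn't moved. Each row probably needs all seven fields, so I'll fill them in.

Emit:
play_rows([
  {"claw":0.7,"dx":-0.0215,"dy":-0.0184,"dz":0,"rx":0,"ry":0,"rz":0},
  {"claw":0.7,"dx":-0.0215,"dy":-0.0184,"dz":0,"rx":0,"ry":0,"rz":0},
  {"claw":0.7,"dx":-0.0215,"dy":-0.0184,"dz":0,"rx":0,"ry":0,"rz":0},
  {"claw":0.7,"dx":-0.0215,"dy":-0.0184,"dz":0,"rx":0,"ry":0,"rz":0},
  {"claw":0.7,"dx":-0.0215,"dy":-0.0184,"dz":0,"rx":0,"ry":0,"rz":0},
  {"claw":0.7,"dx":-0.0215,"dy":-0.0184,"dz":0,"rx":0,"ry":0,"rz":0},
  {"claw":0.7,"dx":-0.0215,"dy":-0.0184,"dz":0,"rx":0,"ry":0,"rz":0},
  {"claw":0.7,"dx":-0.0215,"dy":-0.0184,"dz":0,"rx":0,"ry":0,"rz":0},
  {"claw":0.7,"dx":-0.0215,"dy":-0.0184,"dz":0,"rx":0,"ry":0,"rz":0},
  {"claw":0.7,"dx":-0.0215,"dy":-0.0184,"dz":0,"rx":0,"ry":0,"rz":0},
], grip_force=25)

```text
time_s: 1.08
tcp_pos: [0.3481, 0.3763, 0.2268]
tool_rot: [0.0, 0.155, 0.988, 0.0]
ft_force: [0.4, 0.6, -0.5]
grip_width: 0.0641
```

Emit:
play_rows([
  {"claw":0.7,"dx":-0.0215,"dy":-0.0184,"dz":0,"rx":0,"ry":0,"rz":0},
  {"claw":0.7,"dx":-0.0215,"dy":-0.0184,"dz":0,"rx":0,"ry":0,"rz":0},
  {"claw":0.7,"dx":-0.0215,"dy":-0.0184,"dz":0,"rx":0,"ry":0,"rz":0},
  {"claw":0.7,"dx":-0.0215,"dy":-0.0184,"dz":0,"rx":0,"ry":0,"rz":0},
  {"claw":0.7,"dx":-0.0215,"dy":-0.0184,"dz":0,"rx":0,"ry":0,"rz":0},
  {"claw":0.7,"dx":-0.0215,"dy":-0.0184,"dz":0,"rx":0,"ry":0,"rz":0},
  {"claw":0.7,"dx":-0.0215,"dy":-0.0184,"dz":0,"rx":0,"ry":0,"rz":0},
  {"claw":0.7,"dx":-0.0215,"dy":-0.0184,"dz":0,"rx":0,"ry":0,"rz":0},
  {"claw":0.7,"dx":-0.0215,"dy":-0.0184,"dz":0,"rx":0,"ry":0,"rz":0},
  {"claw":0.7,"dx":-0.0215,"dy":-0.0184,"dz":0,"rx":0,"ry":0,"rz":0},
])

```text
time_s: 1.92
tcp_pos: [0.4963, 0.1353, 0.2268]
tool_rot: [0.0, 0.155, 0.988, 0.0]
ft_force: [0.2, 0.8, 0.2]
grip_width: 0.0642
```

Emit:
play_rows([
  {"claw":0.7,"dx":0,"dy":0,"dz":0,"rx":0,"ry":0,"rz":0.1},
  {"claw":0.7,"dx":0,"dy":0,"dz":0,"rx":0,"ry":0,"rz":0.1},
  {"claw":0.7,"dx":0,"dy":0,"dz":0,"rx":0,"ry":0,"rz":0.1},
  {"claw":0.7,"dx":0,"dy":0,"dz":0,"rx":0,"ry":0,"rz":0.1},
  {"claw":0.7,"dx":0,"dy":0,"dz":0,"rx":0,"ry":0,"rz":0.1},
  {"claw":0.7,"dx":0,"dy":0,"dz":0,"rx":0,"ry":0,"rz":0.1},
  {"claw":0.7,"dx":0,"dy":0,"dz":0,"rx":0,"ry":0,"rz":0.1},
  {"claw":0.7,"dx":0,"dy":0,"dz":0,"rx":0,"ry":0,"rz":0.1},
  {"claw":0.7,"dx":0,"dy":0,"dz":0,"rx":0,"ry":0,"rz":0.1},
  {"claw":0.7,"dx":0,"dy":0,"dz":0,"rx":0,"ry":0,"rz":0.1},
])

```text
time_s: 2.75
tcp_pos: [0.4956, 0.1366, 0.2267]
tool_rot: [-0.0, 0.612, 0.791, -0.0]
ft_force: [-0.1, -0.0, 0.5]
grip_width: 0.0641
```

Emit:
play_rows([
  {"claw":0.7,"dx":0,"dy":0,"dz":0,"rx":0,"ry":0,"rz":0.11},
  {"claw":0.7,"dx":0,"dy":0,"dz":0,"rx":0,"ry":0,"rz":0.11},
  {"claw":0.7,"dx":0,"dy":0,"dz":0,"rx":0,"ry":0,"rz":0.11},
  {"claw":0.7,"dx":0,"dy":0,"dz":0,"rx":0,"ry":0,"rz":0.11},
  {"claw":0.7,"dx":0,"dy":0,"dz":0,"rx":0,"ry":0,"rz":0.11},
  {"claw":0.7,"dx":0,"dy":0,"dz":0,"rx":0,"ry":0,"rz":0.11},
  {"claw":0.7,"dx":0,"dy":0,"dz":0,"rx":0,"ry":0,"rz":0.11},
  {"claw":0.7,"dx":0,"dy":0,"dz":0,"rx":0,"ry":0,"rz":0.11},
  {"claw":0.7,"dx":0,"dy":0,"dz":0,"rx":0,"ry":0,"rz":0.11},
  {"claw":0.7,"dx":0,"dy":0,"dz":0,"rx":0,"ry":0,"rz":0.05},
])

```text
time_s: 3.58
tcp_pos: [0.4956, 0.1366, 0.2267]
tool_rot: [-0.0, 0.924, 0.382, -0.0]
ft_force: [0.5, 0.2, 0.5]
grip_width: 0.0643
```

```bash
python3 - <<'E'
from h import *
s,M=st();print(s['time_s'],s['tcp_pos'],M,s['joint_positions'],s['ft_force'])
m=vision.camera_model('wrist');print(m['pose'])
np.save('w1pose.npy',m['pose'])
im=vision.read_camera('wrist')[:,:,::-1];cv2.imwrite('pics/w1.png',im)
E
```

```text
3.5833 [0.49564481 0.13660677 0.22670322] [[ 7.07842794e-01  7.06369995e-01 -9.52189650e-05]
 [ 7.06370001e-01 -7.07842794e-01  4.24995515e-05]
 [-3.73796502e-05 -9.73428216e-05 -9.99999995e-01]] [-0.39574     0.22632217  0.08604834  1.90304253 -0.02281117  1.0132316
 -1.08624234] [0.54350582 0.21107256 0.49865483]
[[ 7.06185454e-01 -6.74276923e-01 -2.15992444e-01  5.54309833e-01]
 [-7.08026905e-01 -6.72488668e-01 -2.15538612e-01  1.94857216e-01]
 [ 8.02409807e-05  3.05138694e-01 -9.52307918e-01  3.85273805e-01]
 [ 0.00000000e+00  0.00000000e+00  0.00000000e+00  1.00000000e+00]]
```

View pics/w1.png

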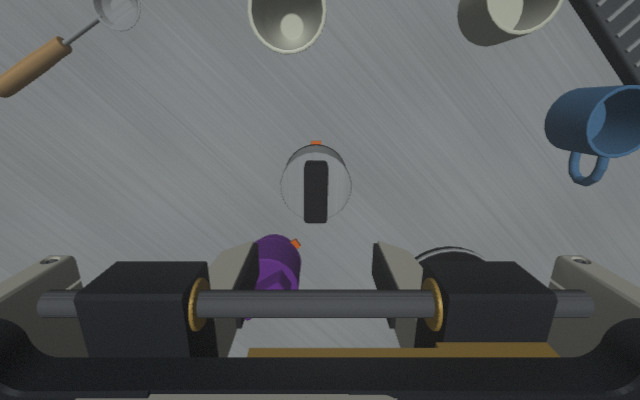

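The wrist view shows the cup's bar spanning columns 304–327 and rows 161–222, in line with the image columns. The purple cup is at (275,265), between the fingers' lines of sight.

```bash
python3 - <<'E'
from h import *
im=cv2.imread('pics/w1.png');m=vision.camera_model('wrist');m['pose']=np.load('w1pose.npy')
g=cv2.cvtColor(im,cv2.COLOR_BGR2GRAY)
mask=np.zeros_like(g);mask[150:232,290:340]=(g[150:232,290:340]<70)*255
n,l,stt,c=cv2.connectedComponentsWithStats(mask);k=1+np.argmax(stt[1:,4]);print(stt[k],c[k])
r=cv2.minAreaRect(np.argwhere(l==k)[:,::-1].astype(np.float32));print(r)
bx=cv2.boxPoints(r);print(bx)
B=np.array([ray(m,p,.112) for p in bx]);print(B,B.mean(0),[np.linalg.norm(B[i]-B[i-1]) for i in range(4)])
for i in range(2):
  d=B[i+1]-B[i];print(np.arctan2(d[1],d[0]))
cv2.imwrite('pics/c2.png',cv2.resize(im[130:235,270:370],None,fx=5,fy=5,interpolation=cv2.INTER_CUBIC))
E
```

```text
[ 304  161   24   62 1432] [315.22695531 191.35195531]
((315.5, 191.5), (61.0, 23.0), 90.0)
[[304. 161.]
 [327. 161.]
 [327. 222.]
 [304. 222.]]
[[0.51341799 0.16796243 0.112     ]
 [0.52778341 0.15355915 0.112     ]
 [0.48737217 0.11230364 0.112     ]
 [0.47208612 0.1276305  0.112     ]] [0.50016492 0.14036393 0.112     ] [np.float64(0.057749357502919124), np.float64(0.02034255987619097), np.float64(0.05775019797669909), np.float64(0.021646617956661156)]
-0.7867143441679861
-2.345856836236906
```

View pics/c2.png

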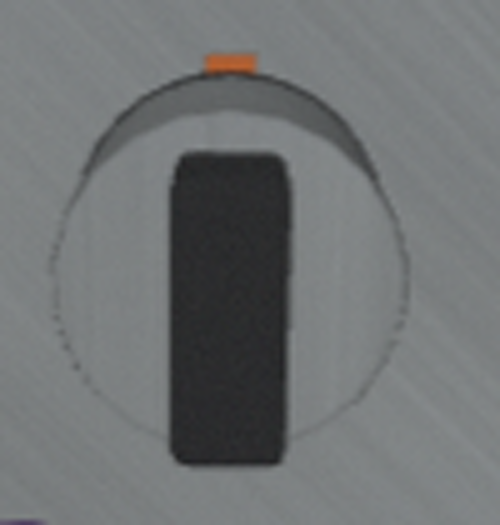

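```bash
python3 - <<'E'
from h import *
m=vision.camera_model('wrist');m['pose']=np.load('w1pose.npy')
for c in [(.496,.136),(.4975,.138),(.4995,.140)]:
  c=np.array(c);a=np.pi/4
  P=lambda x,y,z:proj(m,[c[0]+x*np.cos(a)-y*np.sin(a),c[1]+x*np.sin(a)+y*np.cos(a),z]).round(1)
  print(c,'bartop near/far',P(.028,0,.112),P(-.028,0,.112),'bar base near',P(.028,0,.084),'body top rim near/far',P(.036,0,.084),P(-.036,0,.084),'rim bottom near',P(.036,0,.024),'lug',P(.038,0,.012),P(.038,0,.006), 'sides',P(0,.036,.084),P(0,-.036,.084))
E
```

```text
[0.496 0.136] bartop near/far [315.6 168.7] [315.7 227.1] bar base near [315.6 163. ] body top rim near/far [315.6 154.8] [315.6 224.1] rim bottom near [315.5 146.7] lug [315.5 143.7] [315.5 143.1] sides [279.8 190.7] [351.5 190.6]
[0.4975 0.138 ] bartop near/far [315.2 166. ] [315.3 224.7] bar base near [315.2 160.5] body top rim near/far [315.2 152.3] [315.3 221.9] rim bottom near [315.2 144.6] lug [315.2 141.6] [315.2 141. ] sides [279.3 188.3] [351.2 188.3]
[0.4995 0.14  ] bartop near/far [315.2 162.8] [315.3 221.9] bar base near [315.2 157.6] body top rim near/far [315.2 149.3] [315.3 219.3] rim bottom near [315.2 142.1] lug [315.2 139.2] [315.2 138.7] sides [279.2 185.6] [351.3 185.5]
```

Emit:
play_rows([
  {"claw":0.7,"dx":0.003,"dy":0,"dz":0.0138,"rx":0,"ry":0,"rz":0},
  {"claw":0.7,"dx":0,"dy":0,"dz":0.0138,"rx":0,"ry":0,"rz":0},
  {"claw":0.7,"dx":0,"dy":0,"dz":0.0138,"rx":0,"ry":0,"rz":0},
  {"claw":0.7,"dx":0,"dy":0,"dz":0.0138,"rx":0,"ry":0,"rz":0},
  {"claw":0.7,"dx":0,"dy":0,"dz":0.0138,"rx":0,"ry":0,"rz":0},
  {"claw":0.7,"dx":0,"dy":0,"dz":0.0138,"rx":0,"ry":0,"rz":0},
  {"claw":0.7,"dx":0,"dy":0,"dz":0.0138,"rx":0,"ry":0,"rz":0},
  {"claw":0.7,"dx":0,"dy":0,"dz":0.0138,"rx":0,"ry":0,"rz":0},
  {"claw":0.7,"dx":0,"dy":0,"dz":0.0138,"rx":0,"ry":0,"rz":0},
  {"claw":0.7,"dx":0,"dy":0,"dz":0.0138,"rx":0,"ry":0,"rz":0},
])

```text
time_s: 4.47
tcp_pos: [0.4979, 0.1388, 0.0881]
tool_rot: [-0.0, 0.923, 0.386, 0.0]
ft_force: [0.2, -0.3, -0.2]
grip_width: 0.0646
```

Emit:
play_rows([
  {"claw":0.7,"dx":0,"dy":0,"dz":0,"rx":0,"ry":0,"rz":0},
  {"claw":0.1,"dx":0,"dy":0,"dz":0,"rx":0,"ry":0,"rz":0},
  {"claw":0.1,"dx":0,"dy":0,"dz":0,"rx":0,"ry":0,"rz":0},
  {"claw":0.1,"dx":0,"dy":0,"dz":0,"rx":0,"ry":0,"rz":0},
  {"claw":0.1,"dx":0,"dy":0,"dz":0,"rx":0,"ry":0,"rz":0},
  {"claw":0.1,"dx":0,"dy":0,"dz":0,"rx":0,"ry":0,"rz":0},
  {"claw":0.1,"dx":0,"dy":0,"dz":0,"rx":0,"ry":0,"rz":0},
  {"claw":0.1,"dx":0,"dy":0,"dz":0,"rx":0,"ry":0,"rz":0},
  {"claw":0.1,"dx":0,"dy":0,"dz":0,"rx":0,"ry":0,"rz":0},
  {"claw":0.1,"dx":0,"dy":0,"dz":0,"rx":0,"ry":0,"rz":0},
], grip_force=30)

```text
time_s: 5.3
tcp_pos: [0.4981, 0.1387, 0.089]
tool_rot: [-0.0, 0.923, 0.385, 0.0]
ft_force: [-0.3, -0.7, 3.6]
grip_width: 0.0219
```

Emit:
play_rows([
  {"claw":0.1,"dx":0,"dy":0,"dz":0,"rx":0,"ry":0,"rz":0},
  {"claw":0.1,"dx":0,"dy":0,"dz":-0.005,"rx":0,"ry":0,"rz":0},
  {"claw":0.1,"dx":0,"dy":0,"dz":-0.015,"rx":0,"ry":0,"rz":0},
  {"claw":0.1,"dx":0,"dy":0,"dz":-0.02,"rx":0,"ry":0,"rz":0},
  {"claw":0.1,"dx":0,"dy":0,"dz":-0.02,"rx":0,"ry":0,"rz":0},
  {"claw":0.1,"dx":0,"dy":0,"dz":-0.02,"rx":0,"ry":0,"rz":0},
  {"claw":0.1,"dx":0,"dy":0,"dz":-0.02,"rx":0,"ry":0,"rz":0},
  {"claw":0.1,"dx":0,"dy":0,"dz":-0.02,"rx":0,"ry":0,"rz":0},
  {"claw":0.1,"dx":0,"dy":0,"dz":-0.015,"rx":0,"ry":0,"rz":0},
  {"claw":0.1,"dx":0,"dy":0,"dz":-0.005,"rx":0,"ry":0,"rz":0},
], grip_force=40)

```text
time_s: 6.13
tcp_pos: [0.4988, 0.1389, 0.231]
tool_rot: [0.0, 0.923, 0.385, 0.002]
ft_force: [0.8, -0.2, -2.8]
grip_width: 0.0216
```

```bash
python3 - <<'E'
from h import *
s,M=st();print(s['time_s'],s['tcp_pos'],M,s['joint_positions'],s['ft_force'],s['torque'],s['grip_width'])
m=vision.camera_model('wrist');np.save('w2pose.npy',m['pose'])
im=vision.read_camera('wrist')[:,:,::-1];cv2.imwrite('pics/w2.png',im)
im=vision.read_camera('scene')[:,:,::-1];cv2.imwrite('pics/s2.png',cv2.resize(im[120:280,220:460],None,fx=3,fy=3,interpolation=cv2.INTER_CUBIC))
E
```

```text
6.1333 [0.49882995 0.13892113 0.23095983] [[ 0.70404208  0.71015193  0.00299709]
 [ 0.7101523  -0.70404719  0.001124  ]
 [ 0.00290831  0.00133705 -0.99999488]] [-0.39779057  0.22610874  0.08590937  1.89268985 -0.02273731  1.02051685
 -1.08330743] [ 0.78279337 -0.24275141 -2.81188764] [-0.03334156  0.03867992  0.01824152] 0.021591345586202036
```

View pics/w2.png

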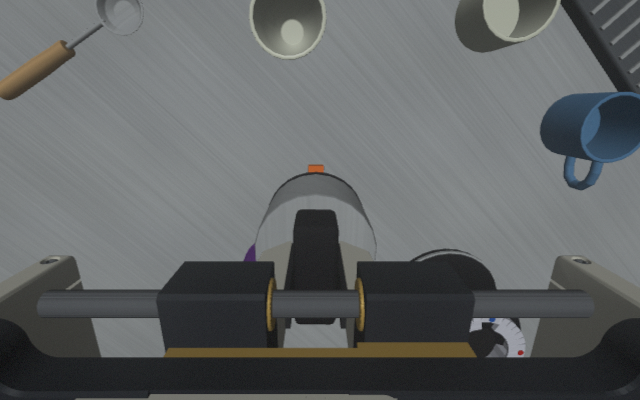

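View pics/s2.png

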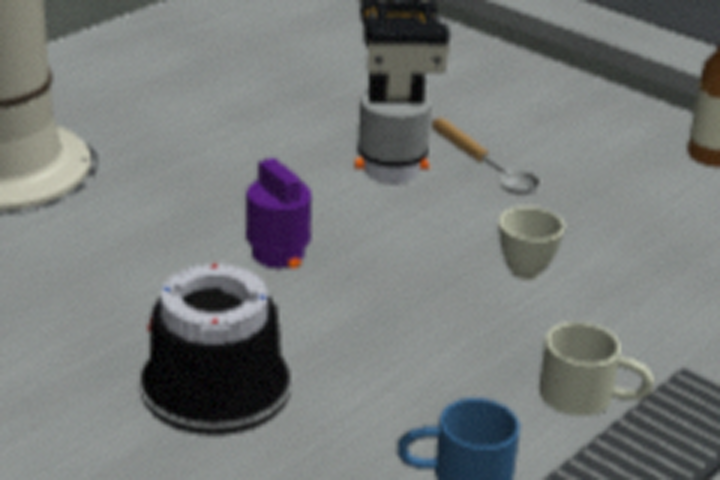

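Cup is held upright, and the scene view shows its lugs at crop (360,163) and (424,163). I'll carry it to a spot beside the base where the wrist camera sees the collar and cup together.

Emit:
play_rows([
  {"claw":0.1,"dx":-0.0155,"dy":0.0091,"dz":0,"rx":0,"ry":0,"rz":0},
  {"claw":0.1,"dx":-0.0155,"dy":0.0091,"dz":0,"rx":0,"ry":0,"rz":0},
  {"claw":0.1,"dx":-0.0155,"dy":0.0091,"dz":0,"rx":0,"ry":0,"rz":0},
  {"claw":0.1,"dx":-0.0155,"dy":0.0091,"dz":0,"rx":0,"ry":0,"rz":0},
  {"claw":0.1,"dx":-0.0155,"dy":0.0091,"dz":0,"rx":0,"ry":0,"rz":0},
  {"claw":0.1,"dx":-0.0155,"dy":0.0091,"dz":0,"rx":0,"ry":0,"rz":0},
  {"claw":0.1,"dx":-0.0155,"dy":0.0091,"dz":0,"rx":0,"ry":0,"rz":0},
  {"claw":0.1,"dx":-0.0155,"dy":0.0091,"dz":0,"rx":0,"ry":0,"rz":0},
  {"claw":0.1,"dx":-0.0155,"dy":0.0091,"dz":0,"rx":0,"ry":0,"rz":0},
  {"claw":0.1,"dx":-0.0155,"dy":0.0091,"dz":0,"rx":0,"ry":0,"rz":0},
])

```text
time_s: 7.07
tcp_pos: [0.4518, -0.0363, 0.227]
tool_rot: [-0.001, 0.923, 0.385, -0.002]
ft_force: [-0.1, -0.0, -2.5]
grip_width: 0.0217
```

Emit:
play_rows([
  {"claw":0.1,"dx":-0.0155,"dy":0.0091,"dz":0,"rx":0,"ry":0,"rz":0},
  {"claw":0.1,"dx":-0.0155,"dy":0.0091,"dz":0,"rx":0,"ry":0,"rz":0},
  {"claw":0.1,"dx":-0.0155,"dy":0.0091,"dz":0,"rx":0,"ry":0,"rz":0},
  {"claw":0.1,"dx":-0.0155,"dy":0.0091,"dz":0,"rx":0,"ry":0,"rz":0},
  {"claw":0.1,"dx":-0.0155,"dy":0.0091,"dz":0,"rx":0,"ry":0,"rz":0},
  {"claw":0.1,"dx":-0.0155,"dy":0.0091,"dz":0,"rx":0,"ry":0,"rz":0},
  {"claw":0.1,"dx":-0.0155,"dy":0.0091,"dz":0,"rx":0,"ry":0,"rz":0},
  {"claw":0.1,"dx":-0.0155,"dy":0.0091,"dz":0,"rx":0,"ry":0,"rz":0},
  {"claw":0.1,"dx":-0.0155,"dy":0.0091,"dz":0,"rx":0,"ry":0,"rz":0},
  {"claw":0.1,"dx":-0.0155,"dy":0.0091,"dz":0,"rx":0,"ry":0,"rz":0},
])

```text
time_s: 7.9
tcp_pos: [0.4074, -0.21, 0.2271]
tool_rot: [-0.001, 0.923, 0.385, -0.001]
ft_force: [0.4, 0.0, -2.0]
grip_width: 0.0217
```

Emit:
play_rows([
  {"claw":0.1,"dx":0,"dy":0,"dz":0,"rx":0,"ry":0,"rz":0.05},
  {"claw":0.1,"dx":0,"dy":0,"dz":0,"rx":0,"ry":0,"rz":0.05},
  {"claw":0.1,"dx":0,"dy":0,"dz":0,"rx":0,"ry":0,"rz":0.04},
  {"claw":0.1,"dx":0,"dy":0,"dz":0,"rx":0,"ry":0,"rz":0},
  {"claw":0.1,"dx":0,"dy":0,"dz":0,"rx":0,"ry":0,"rz":0},
  {"claw":0.1,"dx":0,"dy":0,"dz":0,"rx":0,"ry":0,"rz":0},
  {"claw":0.1,"dx":0,"dy":0,"dz":0,"rx":0,"ry":0,"rz":0},
  {"claw":0.1,"dx":0,"dy":0,"dz":0,"rx":0,"ry":0,"rz":0},
  {"claw":0.1,"dx":0,"dy":0,"dz":0,"rx":0,"ry":0,"rz":0},
  {"claw":0.1,"dx":0,"dy":0,"dz":0,"rx":0,"ry":0,"rz":0},
])

```text
time_s: 8.73
tcp_pos: [0.4089, -0.2096, 0.2287]
tool_rot: [-0.0, 0.948, 0.319, 0.0]
ft_force: [0.3, -0.0, -2.1]
grip_width: 0.0218
```

```bash
python3 - <<'E'
from h import *
s,M=st();print(s['time_s'],s['tcp_pos'],M,s['joint_positions'],s['ft_force'],s['torque'],s['grip_width'])
m=vision.camera_model('wrist');np.save('w3pose.npy',m['pose'])
im=vision.read_camera('wrist')[:,:,::-1];cv2.imwrite('pics/w3.png',im)
E
```

```text
8.7333 [ 0.40890369 -0.20960321  0.2287097 ] [[ 7.95982047e-01  6.05320230e-01  6.38793592e-06]
 [ 6.05320230e-01 -7.95982046e-01  3.48744491e-05]
 [ 2.61948918e-05 -2.38926885e-05 -9.99999999e-01]] [ 0.05691547  0.12648441  0.38915149  2.03016015 -0.05713065  0.99507063
 -0.44624004] [ 0.32459213 -0.03487083 -2.13333262] [-0.07572819  0.11931764  0.01603008] 0.021801891224720957
```

View pics/w3.png

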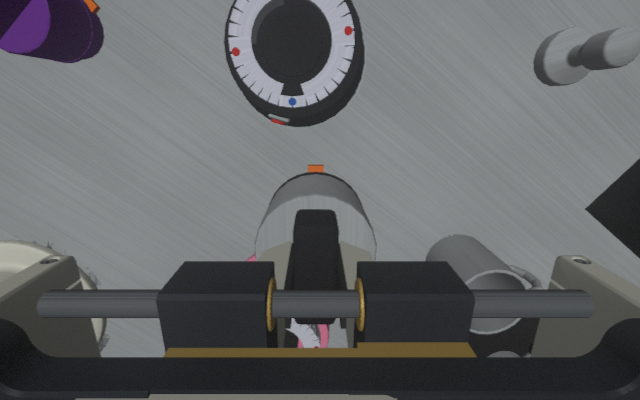

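Wrist view: red dots at about (236,51) and (348,31), near blue dot at (292,101), cup lug at (316,168). I'll refine these.

```bash
python3 - <<'E'
from h import *
im=cv2.imread('pics/w3.png');m=vision.camera_model('wrist');m['pose']=np.load('w3pose.npy')
hsv=cv2.cvtColor(im,cv2.COLOR_BGR2HSV);sub=np.zeros(im.shape[:2],np.uint8);sub[0:112,220:370]=255
def blobs(lo,hi):
    k=cv2.inRange(hsv,lo,hi)&sub
    n,l,s,c=cv2.connectedComponentsWithStats(k);return [(c[i].round(2),s[i,4]) for i in range(1,n) if s[i,4]>8]
print(blobs((0,100,90),(12,255,255)),blobs((168,100,90),(180,255,255)),blobs((95,100,80),(130,255,255)))
o=cv2.inRange(hsv,(5,150,120),(20,255,255));o[:155]=0;o[185:]=0
n,l,s,c=cv2.connectedComponentsWithStats(o);print('lug',[(s[i],c[i]) for i in range(1,n)if s[i,4]>10])
cv2.imwrite('pics/c3.png',cv2.resize(im[0:190,220:380],None,fx=3.1,fy=3.1,interpolation=cv2.INTER_CUBIC))
E
```

```text
[(array([347.81,  30.32]), np.int32(47)), (array([235.21,  51.56]), np.int32(43))] [] [(array([292.  , 101.33]), np.int32(42))]
lug [(array([309, 165,  14,   7,  90], dtype=int32), array([315.52222222, 168.26666667]))]
```

View pics/c3.png

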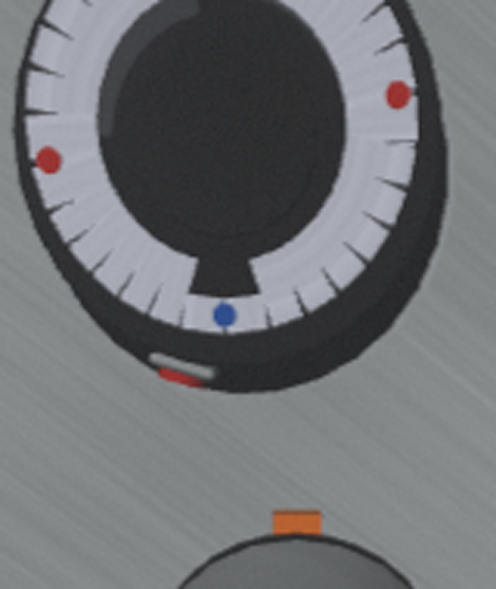

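```bash
python3 - <<'E'
from h import *
m=vision.camera_model('wrist');m['pose']=np.load('w3pose.npy')
t=np.array([.4089,-.2096,.2287]);X=np.array([.796,.6053,0]);Y=np.array([.6053,-.796,0])
r1,r2,b=[ray(m,np.array(p),.112) for p in[(347.81,30.32),(235.21,51.56),(292,101.33)]]
c=(r1+r2)/2;print('centre',c,'red r',np.linalg.norm(r1-r2)/2,'blue r',np.linalg.norm(b-c))
d=c-b;print('slot yaw blue',np.arctan2(d[1],d[0]));d=r1-r2;print('red yaw',np.arctan2(d[1],d[0]),'slot from red',np.arctan2(d[1],d[0])+np.radians(80))
L=lambda x,y:(220+x/3.1,y/3.1)
e=[ray(m,L(*p),.112) for p in[(97,120),(346,125),(195,258),(252,258),(318,30)]]
print('opening radii',[np.linalg.norm(p-c).round(4) for p in e])
print('slot sides',[ray(m,L(*p),.112).round(4) for p in[(188,294),(259,293)]])
print('tool x yaw',np.arctan2(X[1],X[0]))
zb=t[2]-.089
for a in(-.004,-.002,0,.002,.004):
  q=t+a*X; print(a,[proj(m,[*(q+r*X)[:2],zb+z]).round(1) for r,z in((.038,.012),(.038,.006),(.036,.024),(.036,.084),(.028,.112))])
E
```

```text
centre [ 0.50135472 -0.11549955  0.112     ] red r 0.04566463759529671 blue r 0.0456221839184846
slot yaw blue 0.6449152742665468
red yaw -0.7535009605183722 slot from red 0.6427624410770914
opening radii [np.float64(0.0316), np.float64(0.0324), np.float64(0.0323), np.float64(0.0323), np.float64(0.0332)]
slot sides [array([ 0.4633, -0.1323,  0.112 ]), array([ 0.4751, -0.1474,  0.112 ])]
tool x yaw 0.6501411440076854
-0.004 [array([314.8, 170.5]), array([314.8, 169. ]), array([314.8, 176.5]), array([314.7, 200.7]), array([314.6, 234.4])]
-0.002 [array([314.8, 168. ]), array([314.8, 166.5]), array([314.8, 173.9]), array([314.7, 197.2]), array([314.6, 230.5])]
0 [array([314.8, 165.4]), array([314.8, 164. ]), array([314.8, 171.2]), array([314.7, 193.7]), array([314.6, 226.5])]
0.002 [array([314.8, 162.8]), array([314.8, 161.4]), array([314.8, 168.5]), array([314.7, 190.2]), array([314.6, 222.5])]
0.004 [array([314.8, 160.2]), array([314.8, 158.9]), array([314.8, 165.8]), array([314.7, 186.6]), array([314.6, 218.5])]
```

Emit:
play_rows([
  {"claw":0.1,"dx":0.0131,"dy":-0.0019,"dz":0,"rx":0,"ry":0,"rz":0.006},
  {"claw":0.1,"dx":0.0131,"dy":-0.0019,"dz":0,"rx":0,"ry":0,"rz":0},
  {"claw":0.1,"dx":0.0131,"dy":-0.0019,"dz":0,"rx":0,"ry":0,"rz":0},
  {"claw":0.1,"dx":0.0131,"dy":-0.0019,"dz":0,"rx":0,"ry":0,"rz":0},
  {"claw":0.1,"dx":0.0131,"dy":-0.0019,"dz":0,"rx":0,"ry":0,"rz":0},
  {"claw":0.1,"dx":0.0131,"dy":-0.0019,"dz":0,"rx":0,"ry":0,"rz":0},
  {"claw":0.1,"dx":0.0131,"dy":-0.0019,"dz":0,"rx":0,"ry":0,"rz":0},
  {"claw":0.1,"dx":0.0131,"dy":-0.0019,"dz":0,"rx":0,"ry":0,"rz":0},
  {"claw":0.1,"dx":0.0131,"dy":-0.0019,"dz":0,"rx":0,"ry":0,"rz":0},
  {"claw":0.1,"dx":0.0131,"dy":-0.0019,"dz":0,"rx":0,"ry":0,"rz":0},
])

```text
time_s: 9.62
tcp_pos: [0.5031, -0.1147, 0.2286]
tool_rot: [-0.0, 0.949, 0.316, -0.0]
ft_force: [0.1, 0.7, -1.9]
grip_width: 0.0219
```

Emit:
play_rows([
  {"claw":0.1,"dx":0,"dy":0,"dz":0,"rx":0,"ry":0,"rz":0},
  {"claw":0.1,"dx":0,"dy":0,"dz":0,"rx":0,"ry":0,"rz":0},
  {"claw":0.1,"dx":0,"dy":0,"dz":0.002,"rx":0,"ry":0,"rz":0},
  {"claw":0.1,"dx":0,"dy":0,"dz":0.004,"rx":0,"ry":0,"rz":0},
  {"claw":0.1,"dx":0,"dy":0,"dz":0.004,"rx":0,"ry":0,"rz":0},
  {"claw":0.1,"dx":0,"dy":0,"dz":0.004,"rx":0,"ry":0,"rz":0},
  {"claw":0.1,"dx":0,"dy":0,"dz":0.004,"rx":0,"ry":0,"rz":0},
  {"claw":0.1,"dx":0,"dy":0,"dz":0.002,"rx":0,"ry":0,"rz":0},
  {"claw":0.1,"dx":0,"dy":0,"dz":0,"rx":0,"ry":0,"rz":0},
  {"claw":0.1,"dx":0,"dy":0,"dz":0,"rx":0,"ry":0,"rz":0},
])

```text
time_s: 10.45
tcp_pos: [0.5021, -0.1158, 0.2085]
tool_rot: [-0.0, 0.949, 0.316, -0.0]
ft_force: [-0.5, -1.0, -1.6]
grip_width: 0.0218
```

```bash
python3 - <<'E'
from h import *
s,M=st();print(s['time_s'],s['tcp_pos'],M,s['joint_positions'],s['ft_force'],s['torque'],s['grip_width'])
im=vision.read_camera('scene')[:,:,::-1];a=cv2.resize(im[140:270,240:370],None,fx=4,fy=4,interpolation=cv2.INTER_CUBIC)
im=vision.read_camera('top')[:,:,::-1];b=cv2.resize(im[165:245,310:390],None,fx=3,fy=3,interpolation=cv2.INTER_CUBIC)
c=np.zeros((520,770,3),np.uint8);c[:,:520]=a;c[:240,525:765]=b;cv2.imwrite('pics/s4.png',c)
E
```

```text
10.45 [ 0.50209175 -0.11580274  0.20852072] [[ 7.99874118e-01  6.00167667e-01 -4.08565137e-04]
 [ 6.00167726e-01 -7.99874178e-01  2.64439267e-05]
 [-3.10929913e-04 -2.66359422e-04 -9.99999916e-01]] [-0.0822524   0.2550261   0.2998116   1.92519112 -0.09009119  0.97459116
 -0.66796717] [-0.51458438 -0.99070273 -1.56210293] [-0.15728339  0.12655316 -0.00486724] 0.021792940226977447
```

View pics/s4.png

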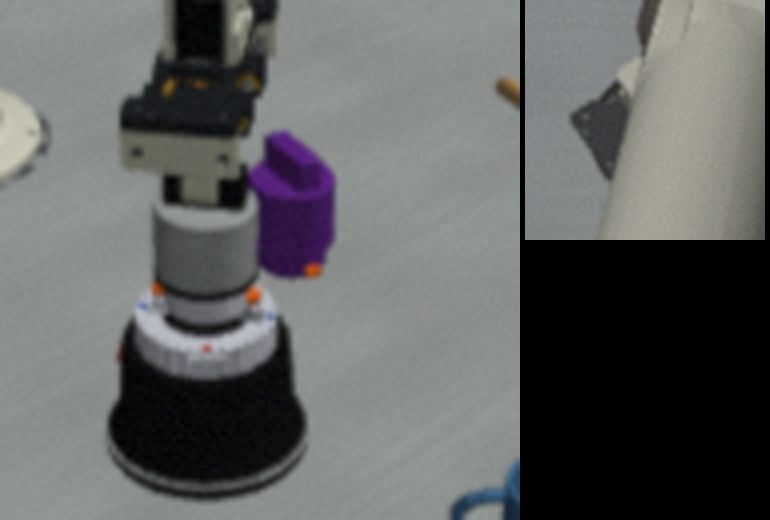

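Lugs line up with the blue dots in the scene view, so I'll go down slowly and watch the force.

Emit:
play_rows([
  {"claw":0.1,"dx":0,"dy":0,"dz":0.0015,"rx":0,"ry":0,"rz":0},
  {"claw":0.1,"dx":0,"dy":0,"dz":0.0015,"rx":0,"ry":0,"rz":0},
  {"claw":0.1,"dx":0,"dy":0,"dz":0.0015,"rx":0,"ry":0,"rz":0},
  {"claw":0.1,"dx":0,"dy":0,"dz":0.0015,"rx":0,"ry":0,"rz":0},
  {"claw":0.1,"dx":0,"dy":0,"dz":0.0015,"rx":0,"ry":0,"rz":0},
  {"claw":0.1,"dx":0,"dy":0,"dz":0.0015,"rx":0,"ry":0,"rz":0},
  {"claw":0.1,"dx":0,"dy":0,"dz":0.0015,"rx":0,"ry":0,"rz":0},
  {"claw":0.1,"dx":0,"dy":0,"dz":0.0015,"rx":0,"ry":0,"rz":0},
  {"claw":0.1,"dx":0,"dy":0,"dz":0,"rx":0,"ry":0,"rz":0},
  {"claw":0.1,"dx":0,"dy":0,"dz":0,"rx":0,"ry":0,"rz":0},
])

```text
time_s: 11.38
tcp_pos: [0.5021, -0.1157, 0.1966]
tool_rot: [-0.0, 0.949, 0.316, -0.0]
ft_force: [-0.5, -0.7, -1.9]
grip_width: 0.0214
```

Emit:
play_rows([
  {"claw":0.1,"dx":0,"dy":0,"dz":0.001,"rx":0,"ry":0,"rz":0},
  {"claw":0.1,"dx":0,"dy":0,"dz":0.001,"rx":0,"ry":0,"rz":0},
  {"claw":0.1,"dx":0,"dy":0,"dz":0.001,"rx":0,"ry":0,"rz":0},
  {"claw":0.1,"dx":0,"dy":0,"dz":0.001,"rx":0,"ry":0,"rz":0},
  {"claw":0.1,"dx":0,"dy":0,"dz":0.001,"rx":0,"ry":0,"rz":0},
  {"claw":0.1,"dx":0,"dy":0,"dz":0.001,"rx":0,"ry":0,"rz":0},
  {"claw":0.1,"dx":0,"dy":0,"dz":0,"rx":0,"ry":0,"rz":0},
  {"claw":0.1,"dx":0,"dy":0,"dz":0,"rx":0,"ry":0,"rz":0},
  {"claw":0.1,"dx":0,"dy":0,"dz":0,"rx":0,"ry":0,"rz":0},
  {"claw":0.1,"dx":0,"dy":0,"dz":0,"rx":0,"ry":0,"rz":0},
])

```text
time_s: 12.22
tcp_pos: [0.5023, -0.1158, 0.1908]
tool_rot: [-0.0, 0.949, 0.316, 0.0]
ft_force: [0.0, 0.2, -1.7]
grip_width: 0.0223
```

No contact below 106 mm, so the lugs are in the slots. Continuing to the coupling.

Emit:
play_rows([
  {"claw":0.1,"dx":0,"dy":0,"dz":0.001,"rx":0,"ry":0,"rz":0},
  {"claw":0.1,"dx":0,"dy":0,"dz":0.001,"rx":0,"ry":0,"rz":0},
  {"claw":0.1,"dx":0,"dy":0,"dz":0.001,"rx":0,"ry":0,"rz":0},
  {"claw":0.1,"dx":0,"dy":0,"dz":0.001,"rx":0,"ry":0,"rz":0},
  {"claw":0.1,"dx":0,"dy":0,"dz":0,"rx":0,"ry":0,"rz":0},
  {"claw":0.1,"dx":0,"dy":0,"dz":0,"rx":0,"ry":0,"rz":0},
  {"claw":0.1,"dx":0,"dy":0,"dz":0,"rx":0,"ry":0,"rz":0},
  {"claw":0.1,"dx":0,"dy":0,"dz":0,"rx":0,"ry":0,"rz":0},
  {"claw":0.1,"dx":0,"dy":0,"dz":0,"rx":0,"ry":0,"rz":0},
  {"claw":0.1,"dx":0,"dy":0,"dz":0,"rx":0,"ry":0,"rz":0},
])

```text
time_s: 13.05
tcp_pos: [0.5024, -0.1158, 0.1869]
tool_rot: [0.0, 0.949, 0.316, 0.0]
ft_force: [-2.4, 0.7, 4.9]
grip_width: 0.0215
```

Emit:
play_rows([
  {"claw":0.1,"dx":-0.0005,"dy":-0.0004,"dz":0.001,"rx":0,"ry":0,"rz":0},
  {"claw":0.1,"dx":0,"dy":0,"dz":0.001,"rx":0,"ry":0,"rz":0},
  {"claw":0.1,"dx":0,"dy":0,"dz":0.001,"rx":0,"ry":0,"rz":0},
  {"claw":0.1,"dx":0,"dy":0,"dz":0.001,"rx":0,"ry":0,"rz":0},
  {"claw":0.1,"dx":0,"dy":0,"dz":0.001,"rx":0,"ry":0,"rz":0},
  {"claw":0.1,"dx":0,"dy":0,"dz":0.0005,"rx":0,"ry":0,"rz":0},
  {"claw":0.1,"dx":0,"dy":0,"dz":0,"rx":0,"ry":0,"rz":0},
  {"claw":0.1,"dx":0,"dy":0,"dz":0,"rx":0,"ry":0,"rz":0},
  {"claw":0.1,"dx":0,"dy":0,"dz":0,"rx":0,"ry":0,"rz":0},
  {"claw":0.1,"dx":0,"dy":0,"dz":0,"rx":0,"ry":0,"rz":0},
])

```text
time_s: 13.88
tcp_pos: [0.5023, -0.1158, 0.1819]
tool_rot: [0.0, 0.949, 0.316, 0.001]
ft_force: [-1.7, 1.7, 8.9]
grip_width: 0.0221
```

```bash
python3 - <<'E'
from h import *
s,M=st();print(s['time_s'],s['tcp_pos'],s['joint_positions'],s['ft_force'],s['torque'],np.arctan2(M[1,0],M[0,0]))
E
```

```text
13.8833 [ 0.50229942 -0.1157792   0.18189493] [-0.07545591  0.28839046  0.29474418  1.95162475 -0.10486732  0.91446536
 -0.65514928] [-1.70809531  1.74793302  8.88599453] [ 0.17644801  0.64390019 -0.05254269] 0.6438697036264129
```

Force matches about 6 mm of spring travel, so the underside is near 93 mm. Half a millimetre more, then begin the clockwise twist.

Emit:
play_rows([
  {"claw":0.1,"dx":0,"dy":0,"dz":0.0005,"rx":0,"ry":0,"rz":0},
  {"claw":0.1,"dx":0,"dy":0,"dz":0,"rx":0,"ry":0,"rz":0},
  {"claw":0.1,"dx":0,"dy":0,"dz":0,"rx":0,"ry":0,"rz":0.02},
  {"claw":0.1,"dx":0,"dy":0,"dz":0,"rx":0,"ry":0,"rz":0.03},
  {"claw":0.1,"dx":0,"dy":0,"dz":0,"rx":0,"ry":0,"rz":0.03},
  {"claw":0.1,"dx":0,"dy":0,"dz":0,"rx":0,"ry":0,"rz":0.03},
  {"claw":0.1,"dx":0,"dy":0,"dz":0,"rx":0,"ry":0,"rz":0.03},
  {"claw":0.1,"dx":0,"dy":0,"dz":0,"rx":0,"ry":0,"rz":0.03},
  {"claw":0.1,"dx":0,"dy":0,"dz":0,"rx":0,"ry":0,"rz":0},
  {"claw":0.1,"dx":0,"dy":0,"dz":0,"rx":0,"ry":0,"rz":0},
])

```text
time_s: 14.72
tcp_pos: [0.5029, -0.1161, 0.1817]
tool_rot: [0.001, 0.972, 0.235, 0.001]
ft_force: [-0.5, 0.2, 8.1]
grip_width: 0.0217
```

```bash
cat > c.py <<'E'
from h import *
s,M=st();print(s['time_s'],s['tcp_pos'],s['joint_positions'][6],'F',s['ft_force'],'T',s['torque'],'yaw',np.arctan2(M[1,0],M[0,0]),'turned deg',np.degrees(.644-np.arctan2(M[1,0],M[0,0])),s['grip_width'])
E
python3 c.py
```

```text
14.7167 [ 0.50286945 -0.11609356  0.1816625 ] -0.8146453946363333 F [-0.47755117  0.24439754  8.08683757] T [-0.01894675  0.41823398 -0.0452772 ] yaw 0.4736553208660944 turned deg 9.760031176883011 0.021747563023695633
```

Emit:
play_rows([
  {"claw":0.1,"dx":0,"dy":0,"dz":0,"rx":0,"ry":0,"rz":0.06},
  {"claw":0.1,"dx":0,"dy":0,"dz":0,"rx":0,"ry":0,"rz":0.06},
  {"claw":0.1,"dx":0,"dy":0,"dz":0,"rx":0,"ry":0,"rz":0.06},
  {"claw":0.1,"dx":0,"dy":0,"dz":0,"rx":0,"ry":0,"rz":0.06},
  {"claw":0.1,"dx":0,"dy":0,"dz":0,"rx":0,"ry":0,"rz":0.06},
  {"claw":0.1,"dx":0,"dy":0,"dz":0,"rx":0,"ry":0,"rz":0.06},
  {"claw":0.1,"dx":0,"dy":0,"dz":0,"rx":0,"ry":0,"rz":0.06},
  {"claw":0.1,"dx":0,"dy":0,"dz":0,"rx":0,"ry":0,"rz":0.06},
  {"claw":0.1,"dx":0,"dy":0,"dz":0,"rx":0,"ry":0,"rz":0},
  {"claw":0.1,"dx":0,"dy":0,"dz":0,"rx":0,"ry":0,"rz":0},
])

```text
time_s: 15.55
tcp_pos: [0.5029, -0.116, 0.1816]
tool_rot: [0.0, 1.0, -0.003, 0.001]
ft_force: [0.1, 0.3, 8.7]
grip_width: 0.0215
```

```bash
python3 c.py
```

```text
15.55 [ 0.50286157 -0.11604262  0.18161841] -1.2639826613648213 F [0.13878524 0.28380752 8.739442  ] T [ 0.06691962  0.3867357  -0.11457677] yaw -0.00664193852126041 turned deg 37.279037051478596 0.02150454401728619
```

Emit:
play_rows([
  {"claw":0.1,"dx":0,"dy":0,"dz":0,"rx":0,"ry":0,"rz":0.06},
  {"claw":0.1,"dx":0,"dy":0,"dz":0,"rx":0,"ry":0,"rz":0.06},
  {"claw":0.1,"dx":0,"dy":0,"dz":0,"rx":0,"ry":0,"rz":0.06},
  {"claw":0.1,"dx":0,"dy":0,"dz":0,"rx":0,"ry":0,"rz":0.06},
  {"claw":0.1,"dx":0,"dy":0,"dz":0,"rx":0,"ry":0,"rz":0.06},
  {"claw":0.1,"dx":0,"dy":0,"dz":0,"rx":0,"ry":0,"rz":0.06},
  {"claw":0.1,"dx":0,"dy":0,"dz":0,"rx":0,"ry":0,"rz":0.06},
  {"claw":0.1,"dx":0,"dy":0,"dz":0,"rx":0,"ry":0,"rz":0.06},
  {"claw":0.1,"dx":0,"dy":0,"dz":0,"rx":0,"ry":0,"rz":0.06},
  {"claw":0.1,"dx":0,"dy":0,"dz":0,"rx":0,"ry":0,"rz":0.06},
])

```text
time_s: 16.38
tcp_pos: [0.5029, -0.1161, 0.1816]
tool_rot: [-0.0, 0.954, -0.3, 0.001]
ft_force: [0.4, 0.8, 7.5]
grip_width: 0.0215
```

```bash
python3 c.py
```

```text
16.3833 [ 0.50287627 -0.11606266  0.18163171] -1.8230857593842282 F [0.3781116  0.84664146 7.51395737] T [0.14194865 0.4066816  0.13611207] yaw -0.6088131959840117 turned deg 71.78090864817993 0.021546451698554084
```

Emit:
play_rows([
  {"claw":0.1,"dx":0,"dy":0,"dz":0,"rx":0,"ry":0,"rz":0.03},
  {"claw":0.1,"dx":0,"dy":0,"dz":0,"rx":0,"ry":0,"rz":0.03},
  {"claw":0.1,"dx":0,"dy":0,"dz":0,"rx":0,"ry":0,"rz":0.03},
  {"claw":0.1,"dx":0,"dy":0,"dz":0,"rx":0,"ry":0,"rz":0.03},
  {"claw":0.1,"dx":0,"dy":0,"dz":0,"rx":0,"ry":0,"rz":0.03},
  {"claw":0.1,"dx":0,"dy":0,"dz":0,"rx":0,"ry":0,"rz":0},
  {"claw":0.1,"dx":0,"dy":0,"dz":0,"rx":0,"ry":0,"rz":0},
  {"claw":0.1,"dx":0,"dy":0,"dz":0,"rx":0,"ry":0,"rz":0},
  {"claw":0.1,"dx":0,"dy":0,"dz":0,"rx":0,"ry":0,"rz":0},
  {"claw":0.1,"dx":0,"dy":0,"dz":0,"rx":0,"ry":0,"rz":0},
])

```text
time_s: 17.22
tcp_pos: [0.5029, -0.1161, 0.1816]
tool_rot: [-0.0, 0.929, -0.369, 0.001]
ft_force: [-1.1, 0.5, 8.3]
grip_width: 0.022
```

```bash
python3 c.py
```

```text
17.2167 [ 0.50286806 -0.11607276  0.18161302] -1.9586989352843591 F [-1.14889899  0.49670967  8.25844931] T [0.13283335 0.44743397 0.0186456 ] yaw -0.75618400333477 turned deg 80.22463393281392 0.022039637625722235
```

Turned 80.2° with no torque building up. Easing the pressure now.

Emit:
play_rows([
  {"claw":0.1,"dx":0,"dy":0,"dz":-0.001,"rx":0,"ry":0,"rz":0},
  {"claw":0.1,"dx":0,"dy":0,"dz":-0.001,"rx":0,"ry":0,"rz":0},
  {"claw":0.1,"dx":0,"dy":0,"dz":-0.001,"rx":0,"ry":0,"rz":0},
  {"claw":0.1,"dx":0,"dy":0,"dz":-0.001,"rx":0,"ry":0,"rz":0},
  {"claw":0.1,"dx":0,"dy":0,"dz":0,"rx":0,"ry":0,"rz":0},
  {"claw":0.1,"dx":0,"dy":0,"dz":0,"rx":0,"ry":0,"rz":0},
  {"claw":0.1,"dx":0,"dy":0,"dz":0,"rx":0,"ry":0,"rz":0},
  {"claw":0.1,"dx":0,"dy":0,"dz":0,"rx":0,"ry":0,"rz":0},
  {"claw":0.1,"dx":0,"dy":0,"dz":0,"rx":0,"ry":0,"rz":0},
  {"claw":0.1,"dx":0,"dy":0,"dz":0,"rx":0,"ry":0,"rz":0},
])

```text
time_s: 18.05
tcp_pos: [0.5028, -0.1161, 0.1853]
tool_rot: [-0.0, 0.929, -0.369, 0.001]
ft_force: [0.2, 0.0, 5.2]
grip_width: 0.0218
```

```bash
python3 c.py
```

```text
18.05 [ 0.50277377 -0.11605976  0.18529643] -1.9623752748684253 F [2.27116409e-01 4.47513338e-04 5.17628903e+00] T [ 0.06765019  0.17215487 -0.02619925] yaw -0.75616568411106 turned deg 80.22358431861137 0.021835779337101294
```

Emit:
play_rows([
  {"claw":0.1,"dx":0,"dy":0,"dz":-0.0005,"rx":0,"ry":0,"rz":0},
  {"claw":0.1,"dx":0,"dy":0,"dz":-0.0005,"rx":0,"ry":0,"rz":0},
  {"claw":0.1,"dx":0,"dy":0,"dz":0,"rx":0,"ry":0,"rz":0},
  {"claw":0.1,"dx":0,"dy":0,"dz":0,"rx":0,"ry":0,"rz":0},
  {"claw":0.1,"dx":0,"dy":0,"dz":0,"rx":0,"ry":0,"rz":0},
  {"claw":0.1,"dx":0,"dy":0,"dz":0,"rx":0,"ry":0,"rz":0},
  {"claw":0.1,"dx":0,"dy":0,"dz":0,"rx":0,"ry":0,"rz":0},
  {"claw":0.1,"dx":0,"dy":0,"dz":0,"rx":0,"ry":0,"rz":0},
  {"claw":0.1,"dx":0,"dy":0,"dz":0,"rx":0,"ry":0,"rz":0},
  {"claw":0.1,"dx":0,"dy":0,"dz":0,"rx":0,"ry":0,"rz":0},
])

```text
time_s: 18.88
tcp_pos: [0.5023, -0.1159, 0.1859]
tool_rot: [-0.0, 0.929, -0.369, 0.001]
ft_force: [5.2, -0.7, 1.6]
grip_width: 0.0215
```

```bash
python3 c.py
```

```text
18.8833 [ 0.50231256 -0.11586785  0.18591383] -1.963267981720175 F [ 5.23030386 -0.70728354  1.63666233] T [-0.12604852 -1.21215613 -0.05106897] yaw -0.7561465528217114 turned deg 80.22248817647505 0.021537366361187457
```

The upward travel now meets the notch roof: force fell from 5.2 to 1.6 N. I'll unload half a millimetre and open.

Emit:
play_rows([
  {"claw":0.1,"dx":0,"dy":0,"dz":0.0005,"rx":0,"ry":0,"rz":0},
  {"claw":0.1,"dx":0,"dy":0,"dz":0,"rx":0,"ry":0,"rz":0},
  {"claw":0.1,"dx":0,"dy":0,"dz":0,"rx":0,"ry":0,"rz":0},
  {"claw":0.3,"dx":0,"dy":0,"dz":0,"rx":0,"ry":0,"rz":0},
  {"claw":0.4,"dx":0,"dy":0,"dz":0,"rx":0,"ry":0,"rz":0},
  {"claw":0.5,"dx":0,"dy":0,"dz":0,"rx":0,"ry":0,"rz":0},
  {"claw":0.6,"dx":0,"dy":0,"dz":0,"rx":0,"ry":0,"rz":0},
  {"claw":0.6,"dx":0,"dy":0,"dz":0,"rx":0,"ry":0,"rz":0},
  {"claw":0.6,"dx":0,"dy":0,"dz":0,"rx":0,"ry":0,"rz":0},
  {"claw":0.6,"dx":0,"dy":0,"dz":0,"rx":0,"ry":0,"rz":0},
])

```text
time_s: 19.72
tcp_pos: [0.5012, -0.1157, 0.185]
tool_rot: [0.0, 0.929, -0.369, -0.0]
ft_force: [0.5, -0.3, 1.7]
grip_width: 0.0548
```

Emit:
play_rows([
  {"claw":0.6,"dx":0,"dy":0,"dz":-0.005,"rx":0,"ry":0,"rz":0},
  {"claw":0.6,"dx":0,"dy":0,"dz":-0.01,"rx":0,"ry":0,"rz":0},
  {"claw":0.6,"dx":0,"dy":0,"dz":-0.01,"rx":0,"ry":0,"rz":0},
  {"claw":0.6,"dx":0,"dy":0,"dz":-0.015,"rx":0,"ry":0,"rz":0},
  {"claw":0.6,"dx":0,"dy":0,"dz":-0.015,"rx":0,"ry":0,"rz":0},
  {"claw":0.6,"dx":0,"dy":0,"dz":-0.015,"rx":0,"ry":0,"rz":0},
  {"claw":0.6,"dx":0,"dy":0,"dz":-0.015,"rx":0,"ry":0,"rz":0},
  {"claw":0.6,"dx":0,"dy":0,"dz":-0.01,"rx":0,"ry":0,"rz":0},
  {"claw":0.6,"dx":0,"dy":0,"dz":-0.005,"rx":0,"ry":0,"rz":0},
  {"claw":0.6,"dx":0,"dy":0,"dz":0,"rx":0,"ry":0,"rz":0},
])

```text
time_s: 20.55
tcp_pos: [0.5024, -0.1159, 0.2869]
tool_rot: [-0.001, 0.929, -0.369, 0.001]
ft_force: [-0.4, 0.3, 0.5]
grip_width: 0.0551
```

```bash
python3 c.py; python3 - <<'E'
from h import *
m=vision.camera_model('wrist');np.save('w5pose.npy',m['pose'])
im=vision.read_camera('wrist')[:,:,::-1];cv2.imwrite('pics/w5.png',im)
im=vision.read_camera('scene')[:,:,::-1];cv2.imwrite('pics/s5.png',cv2.resize(im[130:270,230:390],None,fx=4,fy=4,interpolation=cv2.INTER_CUBIC))
E
```

```text
20.55 [ 0.50243026 -0.11593934  0.2868647 ] -2.0398885703511405 F [-0.36432494  0.3003235   0.5182639 ] T [-0.03192798  0.21362068  0.01278234] yaw -0.7561402326662784 turned deg 80.22212605824286 0.05506170128299853
```

View pics/w5.png

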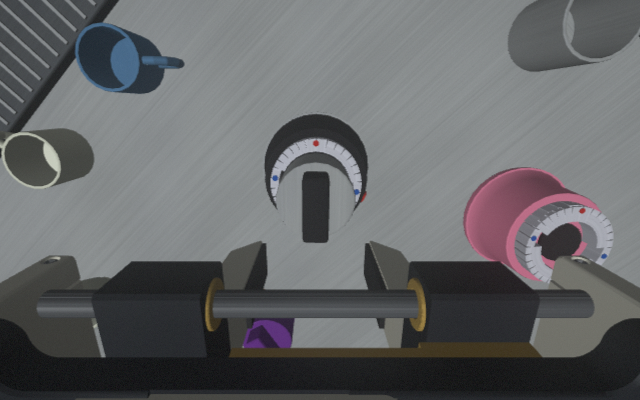

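View pics/s5.png

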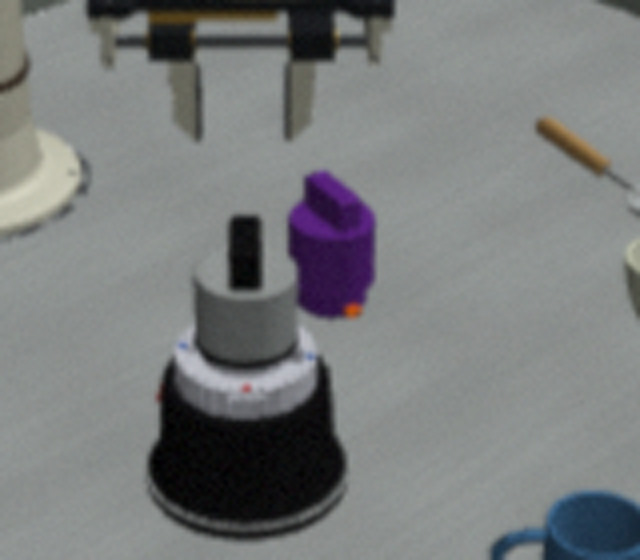

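Wrist view: bar at column 316 (rows 172–242), in line with the red dot at (316,143). The lugs are hidden under the lip, and the cup stands upright. One check of height and yaw against the model.

```bash
python3 - <<'E'
from h import *
im=cv2.imread('pics/w5.png');m=vision.camera_model('wrist');m['pose']=np.load('w5pose.npy')
g=cv2.cvtColor(im,cv2.COLOR_BGR2GRAY)
k=np.zeros_like(g);k[168:250,296:336]=(g[168:250,296:336]<60)*255
n,l,s,c=cv2.connectedComponentsWithStats(k);i=1+np.argmax(s[1:,4]);print(s[i]);print(cv2.minAreaRect(np.argwhere(l==i)[:,::-1].astype(np.float32)))
cx=np.array([.5015,-.1157]);a=-.754;u=np.array([np.cos(a),np.sin(a)]);v=np.array([-u[1],u[0]])
for zb in(.093,.097,.106):
  print(zb,[proj(m,[*(cx+x*u+y*v),zb+z]).round(1) for x,y,z in((-.028,.011,.112),(-.028,-.011,.112),(.028,.011,.112),(.028,0,.084))])
E
```

```text
[ 302  172   27   71 1779]
((315.0, 207.0), (70.0, 26.0), 90.0)
0.093 [array([302.6, 243.3]), array([328.6, 243.2]), array([301.5, 178.7]), array([315.5, 171.4])]
0.097 [array([302.4, 245.3]), array([328.7, 245.3]), array([301.3, 179.8]), array([315.5, 172.3])]
0.106 [array([301.9, 250.1]), array([329.2, 250.1]), array([300.8, 182.6]), array([315.4, 174.6])]
```

```bash
python3 - <<'E'
from bench import env
print(env.sign_off())
E
```

```text
the job is handed in; nothing more can be done
None
```

The steel cup is seated in the black base and twisted clockwise, and every sign says it is locked. I let go of it and handed the job in at about 21 s.

- **Fit:** I gripped the cup by its bar and turned it to the slots, which I measured at 0.644 rad. It dropped in without contact, past the height where the lugs would have rested on the collar.
- **Press and twist:** I pressed it about 6 mm against the spring; the highest reading I took was about 9 N net. I then turned it 80.2° clockwise, and no torque built up.
- **Locking:** When I eased off, the cup rose about 4 mm, and the push from the spring then fell from 5.2 to 1.6 N, as it should in the notches. There is no click sensor, so the lock is inferred from this and from the final pictures.
- **Last checks:** In the last pictures the cup is upright, the bar lines up with the red dot, the lugs are hidden under the lip, and the gripper is clear of it. The picture rules out the cup resting on the collar (underside at 106 mm), but cannot separate 93 from 97 mm; the force and travel point to 97 mm.
- **Disagreements:** The first few move calls were refused because rows were incomplete, and nothing moved. There was a sideways force of about 5 N at the notch stop, which was gone after I let go.
- **Other things:** I did not touch anything else on the counter, as far as the pictures show.

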